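# Try the lid stay of the lemon chest

### The job

The folding stay on the wooden lemon chest has just been refitted and needs one trial. Raise that chest's lid by its bar handle until the stay locks straight, and let go so that the lid stands on the stay alone; then press the knee of the stay down by its knob to break it, get clear and let the lid sink gently until it is fully shut.

Things in the scene. Friction and masses are not known exactly. Their poses are not given: they have to be found in the camera images.
- handle_bar (a point): Centre of the lid's handle: round steel bar, 12 mm thick, 100 long, 50 in front of the lid's edge, open all round; at 111 mm when shut. Its chest (pale wood, 190 deep, 200 wide, 117 high) has a folding stay on its side; the like chest without one is not used. Axes turn with the lid: y along bar and hinge, x from bar to hinge, z up when shut. Hinge line: 240 mm along +x, 6 along -z. Lift: up to 10 N.
- lid (a joint): Lid angle, rad: 0 shut, grows as the lid opens away from the robot. A hinge damper lets the free lid (0.8 kg) sink slowly, 3 to 5 s from fully up. The stay is straight at about 1.33; its sprung end lets the lid go on to about 1.49 (hard stop). Raise to about 1.40 and let go: the knee snaps over and the lid settles on the locked stay at about 1.30. The bar turns in a closed grip.
- knee_knob (a point): Centre of the wooden knob on the stay's knee: round peg, diameter 22 mm, 30 long, parallel to the hinge, 45 mm out from the lid's edge on its -y side (right, seen from the robot). It hangs low at first. Locked, it is free from above, about 140 mm up. To break the knee press it (about 2 N) 45 mm down and, with it, 16 mm towards the hinge; then get clear: the lid's weight folds the rest.
- knee (a joint): Bend of the stay's knee between its two 82 mm steel links, rad: 0 straight, about 1.75 with the lid shut (knee hanging down), about -0.25 locked (knee a little above the straight line, against its stop, loaded by the lid). A light spring pulls it towards locked; pressed down beyond about 0.4 it folds on by itself.

How it is judged:
On the way, in this order (a step that is already met when the one before it is completed fails the run):
1. the lid stands up on its locked stay (lid above 1.2 rad, knee below -0.12 rad) with nothing held or touched by the fingers (value of joint lid above 1.2 rad and value of joint knee below -0.12 rad and contact force between the fingers and anything else below 0.2 N), for 0.3 s.
2. the knee is broken downwards (beyond 0.3 rad) while the lid is still well up (above 0.9 rad) (value of joint knee above 0.3 rad and value of joint lid above 0.9 rad), for 0.02 s.
At the end, for the whole second after the job is handed in: The lid is shut (within 0.05 rad) and at rest, with the stay folded (knee beyond 1.4 rad) (value of joint lid below 0.05 rad and value of joint knee above 1.4 rad and velocity of joint lid between -0.1 and 0.1 rad/s); the robot touches nothing.
It fails at once if the lid is slammed (closing faster than 2 rad/s) (velocity of joint lid below -2 rad/s).
It also fails if it takes over 51 s, if anything falls off the work surface, if the arm or the gripper's body presses on something with over 40 N, if the wrist force passes 120 N, or if a joint passes its speed limit or range.

### The arm

A 7-joint arm with a two-finger parallel gripper is mounted at the origin on the work surface. World frame = base frame: x ahead of the robot, y to its left, z up, the work surface at z = 0. Lengths are in m, angles in rad, forces in N, time in s.
With the tool pointing down it reaches from about 0.4 to 0.875 m from the base axis. Payload 4.4 kg.
Tool frame: the origin (TCP) lies on the centre line of the jaws, within the pads' length; the fingertips stand 8 mm ahead of it and the grasp point (between the pads) lies 11 mm behind it (r.tcp_to_tips is the distance from the TCP to the fingertips, in m); z points along the fingers, x is the direction in which the jaws open and shut, and the axes are right-handed (so a half turn about z gives the same grasp; the last joint's range is limited). The gripper opens to 85 mm and grips with 20 to 120 N. Pads are 22 mm wide; open, the fingers measure 114 mm over their backs; the gripper's body (76 mm by 85 mm) begins 54 mm behind the grasp point. The pads swing forward as they close: fully open they stand 13 mm farther back than shut.
Start: joints at [1.111, 0.628, 0.038, 1.517, -0.027, 0.996, -0.02], TCP at [0.249, -0.6, 0.239] pointing down, gripper open.
Joint ranges: [-3.06, 3.06], [-0.37, 2.12], [-1.25, 1.32], [0.18, 2.47], [-1.1, 4.24], [0.23, 1.98], [-2.94, 2.94]. Speed limits (rad/s): [2.57, 2.57, 3.14, 3.14, 3.14, 3.14, 3.14].

### API

Orientations are given as [roll, pitch, yaw] about the fixed x, y, z axes, in that order (R = Rz(yaw) Ry(pitch) Rx(roll)).
In Python, from plant import r gives the robot as it stands. The module is installed in compiled form; this text tells all that it offers.
- The arm moves only by the tool jog_arm, never from a script. Its argument "targets" is text: rows parted by semicolons, each of 7 numbers parted by spaces: the shift along the world's x, y, z in cm, then the turn, a rotation vector about the world's x, y, z in rad, then the opening, from 0 (shut) to 1 (fully open). A call has 1 to 8 rows; each row is the pose to reach, as a shift and turn from the pose commanded when the call began; what a row does not reach only later rows make up. A row lasts 1/10 s, in which the tool goes at most 50 mm and 8.59 degrees, less where a joint would pass 70% of its speed; a pose out of reach is approached as far as the arm can. A call with a gripper value outside its range is refused whole. The fingers move at their own pace and stop on an object; "squeeze" is the grip in N (left out, the last holds). Time passes only in rows, so rows that repeat a pose let the fingers close. It gives the time, the measured TCP pose, the force and the opening at its end, in the units of the state.
- r.observe(): the state, without advancing time (a new reading comes with each control period).
- r.read_camera(name): name is "side" or "top" or "wrist"; returns a dict with "image" (384x512x3 uint8, red, green, blue), "z_map" (384x512 float32, m along the optical axis (not along the pixel's ray), 0 where there is no reading), "mtx" (3x3 intrinsics, pixels), "R" (3x3) and "t" (3): a world point X has camera coordinates R X + t; the wrist camera has in their place "tool_from_camera" (4x4, takes a point from camera to tool coordinates, whose origin is the TCP and whose axes are the tool frame's). Camera axes: x right, y down, z forward; pixel columns grow to the right and rows downward; lengths in m; the calibration is good to about 2 mm. A picture is of the moment at which its call begins: read the wrist's pose just before it.
- r.close_job(): hands the job in, once; it reports no verdict.
The state is a dict: "t": time; "q": joint angles; "joint_velocities": joint speeds; "joint_torque": joint torques, N m; "ee_pos": TCP position; "eef_rot": TCP orientation; "force": force on the tool from outside, world axes, zero at the start; "ft_torque": the same for the moment, N m; "finger_gap": finger opening in m.
Only numpy, scipy, OpenCV 4.12 (cv2) and the standard library are available. Lean on these libraries where they do the work, as an engineer would, in place of code of your own. Each camera call takes 0.05 s, during which the arm holds its last target. There are 200 camera calls.

## Working session

There is one attempt and no reset: what is moved stays moved. The work goes in short steps, Python scripts to look and compute and a tool call to move; the robot and the scene stay as the last step left them, time stands still between calls to the robot, and variables do not carry over. Pictures are saved under pics/ and viewed, about 8 in all and at most 12, crops included, and the job is handed in when it is done.

Besides the shell and the picture viewer there is one more tool, called after "Emit:" by a JSON object that holds its "api" and its "payload", one argument or row to a line. jog_arm: Moves the arm, as the interface text tells. Its arguments: {"type":"object","properties":{"targets":{"type":"string"},"squeeze":{"type":"number"}},"required":["targets"]}

```bash
mkdir -p pics; python3 - <<'E'
from plant import r
import numpy as np,cv2
o=r.observe();print({k:np.round(v,3) for k,v in o.items()}, r.tcp_to_tips)
ims=[]
for n in("side","top"):
    c=r.read_camera(n);np.savez(f"{n}0.npz",**c);ims.append(c["image"])
    cv2.imwrite(f"pics/{n}0.png",c["image"][:,:,::-1]);print(n,c["mtx"].round(1).tolist(),c["R"].round(3).tolist(),c["t"].round(3))
E
```

```text
{'t': np.float64(0.0), 'q': array([ 1.111,  0.629,  0.038,  1.518, -0.027,  0.996, -0.02 ]), 'joint_velocities': array([ 0.001, -0.002,  0.002,  0.002,  0.001,  0.   , -0.001]), 'joint_torque': array([ 0.0000e+00, -5.6339e+01,  1.2260e+00, -1.9344e+01,  1.1000e-02,
        1.0000e-02, -0.0000e+00]), 'ee_pos': array([ 0.249, -0.6  ,  0.238]), 'eef_rot': array([ 3.142e+00,  2.000e-03, -1.177e+00]), 'force': array([-0.218, -1.059,  0.287]), 'ft_torque': array([ 0.004,  0.005, -0.024]), 'finger_gap': np.float64(0.085)} 0.008
side [[424.4, 0.0, 249.2], [0.0, 424.4, 205.5], [0.0, 0.0, 1.0]] [[-0.976, -0.22, 0.008], [-0.156, 0.668, -0.727], [0.155, -0.711, -0.686]] [0.513 0.218 0.881]
top [[417.7, 0.0, 247.2], [0.0, 417.7, 193.0], [0.0, 0.0, 1.0]] [[-0.018, -1.0, 0.021], [-0.994, 0.015, -0.106], [0.105, -0.023, -0.994]] [-0.078  0.568  0.889]
```

View pics/side0.png

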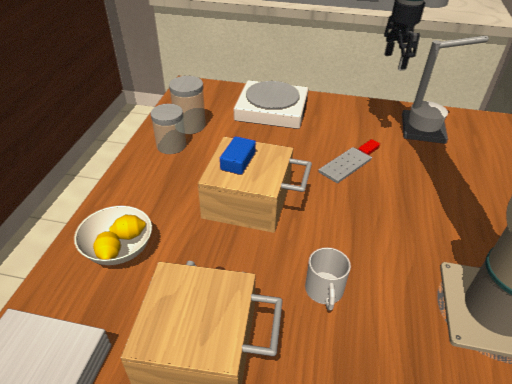

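View pics/top0.png

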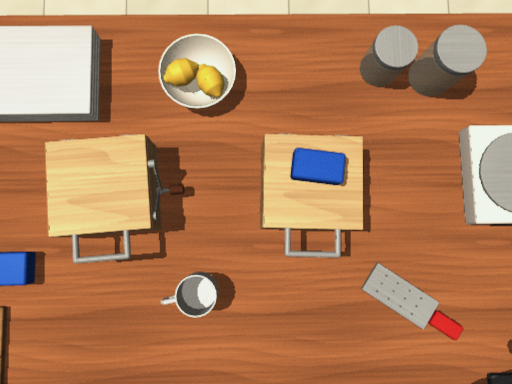

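The stay's chest is the left one in the top view, with its bar from (76,262) to (130,257), the stay at (155,190) and the knob at about (178,190). A mug stands in front and to the right at (196,295). The other chest, with the blue box on it, is not used.

```bash
cat > h.py <<'E'
import numpy as np
def pts(c,uv):
    uv=np.atleast_2d(uv); z=np.array([c["z_map"][v,u] for u,v in uv])
    p=np.linalg.solve(c["mtx"],np.c_[uv,np.ones(len(uv))].T)*z
    return (c["R"].T@(p-c["t"][:,None])).T
def cloud(c):
    v,u=np.mgrid[:384,:512]
    return pts(c,np.c_[u.ravel(),v.ravel()]).reshape(384,512,3)
E
python3 - <<'E'
from h import *
c=np.load("top0.npz");P=cloud(c);P[c["z_map"]==0]=np.nan
s=np.load("side0.npz");Q=cloud(s);Q[s["z_map"]==0]=np.nan
# lid top corners
for n,uv in dict(c00=(50,148),c10=(141,140),c01=(55,230),c11=(150,225),knob=(178,190),mug=(196,283),bluebox=(15,268)).items(): print(n,P[uv[1],uv[0]].round(3))
import cv2
B=P[248:268,66:138].reshape(-1,3);B=B[(B[:,2]>.095)&(B[:,2]<.13)]
print("bar region",len(B),B.min(0).round(3),B.max(0).round(3))
m=B[B[:,0]<B[:,0].min()+.03]
# per-y-column fit
f=P[253:266,84:122].reshape(-1,3);f=f[f[:,2]>.1];k=np.polyfit(f[:,1],f[:,0],1);print("fit x=a*y+b",k,len(f),f.mean(0).round(4),np.arctan(k[0]))
L=P[130:240,40:160].reshape(-1,3);L=L[abs(L[:,2]-np.median(L[:,2]))<.006];print("lid",np.median(L[:,2]),cv2.minAreaRect(L[:,:2].astype(np.float32)))
S=Q[285:360,245:290].reshape(-1,3);S=S[(S[:,2]>.095)&(S[:,2]<.13)];print("side bar",S.min(0).round(3),S.max(0).round(3))
K=P[175:205,166:186].reshape(-1,3);K=K[K[:,2]>.02];print("knob",K.min(0),K.max(0),K.mean(0))
M=P[270:325,160:225].reshape(-1,3);M=M[M[:,2]>.03];print("mug",M.min(0),M.max(0))
E
```

```text
c00 [0.654 0.307 0.117]
c10 [0.667 0.127 0.117]
c01 [0.49  0.292 0.118]
c11 [0.497 0.107 0.119]
knob [0.573 0.062 0.05 ]
mug [0.371 0.029 0.003]
bluebox [0.414 0.404 0.046]
bar region 441 [0.427 0.147 0.111] [0.455 0.257 0.122]
fit x=a*y+b [-0.07102501  0.44987289] 234 [0.4357 0.199  0.1176] -0.07090594228694104
lid nan ((0.0, 0.0), (0.0, 0.0), 0.0)
side bar [0.425 0.121 0.095] [0.504 0.262 0.12 ]
knob [0.56679544 0.05058081 0.03491685] [0.58709719 0.08974658 0.05438025] [0.57638792 0.06714387 0.04753611]
mug [ 0.31407297 -0.02014322  0.0301022 ] [0.39737658 0.09630782 0.09054219]
  return _methods._mean(a, axis=axis, dtype=dtype,
  ret = ret.dtype.type(ret / rcount)
```

```bash
python3 - <<'E'
from h import *
import cv2
s=np.load("side0.npz");Q=cloud(s);Q[s["z_map"]==0]=np.nan
for uv in [(425,120),(405,130),(445,130),(428,90),(436,50),(485,40),(460,43),(405,15),(403,60)]: print(uv,Q[uv[1],uv[0]].round(3))
c=np.load("top0.npz");P=cloud(c);P[c["z_map"]==0]=np.nan
L=P[130:240,40:160].reshape(-1,3);L=L[abs(L[:,2]-.1175)<.005]
rc=cv2.minAreaRect(L[:,:2].astype(np.float32));print(rc,cv2.boxPoints(rc).round(3).tolist())
B=P[248:268,66:138].reshape(-1,3);B=B[B[:,2]>.1]
for y0 in np.arange(.145,.26,.01):
    b=B[abs(B[:,1]-y0)<.005]; print(y0.round(3),len(b),b[:,0].min().round(4),b[:,0].max().round(4),b[:,2].max().round(4))
E
```

```text
(425, 120) [ 0.114 -0.626  0.061]
(405, 130) [ 0.163 -0.625  0.018]
(445, 130) [ 0.041 -0.651  0.02 ]
(428, 90) [ 0.021 -1.145 -0.096]
(436, 50) [ 0.138 -0.663  0.263]
(485, 40) [ 0.02  -0.672  0.299]
(460, 43) [ 0.08  -0.675  0.284]
(405, 15) [ 0.257 -0.563  0.382]
(403, 60) [ 0.235 -0.549  0.273]
((0.5712882876396179, 0.20445097982883453), (0.20972506701946259, 0.21392256021499634), 3.933579444885254) [[0.45899999141693115, 0.30399999022483826], [0.4740000069141388, 0.09099999815225601], [0.6830000281333923, 0.10499999672174454], [0.6690000295639038, 0.3179999887943268]]
0.145 27 0.4349 0.4526 0.1208
0.155 48 0.4331 0.4527 0.1223
0.165 30 0.4333 0.4431 0.1205
0.175 33 0.4314 0.4432 0.1204
0.185 31 0.4317 0.4416 0.1219
0.195 33 0.4299 0.4417 0.1215
0.205 31 0.4301 0.44 0.121
0.215 33 0.4285 0.4401 0.1209
0.225 32 0.4285 0.4385 0.1212
0.235 32 0.427 0.4386 0.1203
0.245 57 0.4271 0.4543 0.121
0.255 54 0.4274 0.4545 0.1219
```

Emit:
{"api": "jog_arm", "payload": {
  "targets": "30 40 3 0 0 0.6 0.5;30 40 3 0 0 0.6 0.5;30 40 3 0 0 0.6 0.5;30 40 3 0 0 0.6 0.5;30 40 3 0 0 0.6 0.5;30 40 3 0 0 0.6 0.5;30 40 3 0 0 0.6 0.5;30 40 3 0 0 0.6 0.5",
  "squeeze": 30
}}

```text
t: 0.9
ee_pos: [0.4897, -0.2791, 0.2632]
eef_rot: [3.142, 0.0, -0.577]
force: [0.3, -0.6, 0.6]
finger_gap: 0.0426
```

Emit:
{"api": "jog_arm", "payload": {
  "targets": "-5.4 48 0 0 0 0.647 0.5;-5.4 48 0 0 0 0.647 0.5;-5.4 48 0 0 0 0.647 0.5;-5.4 48 0 0 0 0.647 0.5;-5.4 48 0 0 0 0.647 0.5;-5.4 48 0 0 0 0.647 0.5;-5.4 48 0 0 0 0.647 0.5;-5.4 48 0 0 0 0.647 0.5"
}}

```text
t: 1.7
ee_pos: [0.4436, 0.1183, 0.2632]
eef_rot: [3.141, 0.0, 0.07]
force: [1.1, 0.0, -0.2]
finger_gap: 0.0425
```

Emit:
{"api": "jog_arm", "payload": {
  "targets": "-0.6 8 -4 0 0 0.08 0.5;-0.6 8 -4 0 0 0.08 0.5;-0.6 8 -4 0 0 0.08 0.5"
}}

```text
t: 2.0
ee_pos: [0.4358, 0.2021, 0.2215]
eef_rot: [-3.139, 0.003, 0.159]
force: [-1.1, -1.1, -0.2]
finger_gap: 0.043
```

Emit:
{"api": "jog_arm", "payload": {
  "targets": "0 -0.1 -2 0 0 -0.08 0.5;0 -0.1 -4 0 0 -0.08 0.5;0 -0.1 -4 0 0 -0.08 0.5"
}}

```text
t: 2.3
ee_pos: [0.4368, 0.1939, 0.1814]
eef_rot: [3.139, 0.005, 0.069]
force: [-0.9, -0.2, 0.5]
finger_gap: 0.0427
```

```bash
python3 - <<'E'
from h import *
import cv2
from plant import r
from scipy.spatial.transform import Rotation as Ro
o=r.observe();c=r.read_camera("wrist")
T=c["tool_from_camera"];W=np.eye(4);W[:3,:3]=Ro.from_euler("xyz",o["eef_rot"]).as_matrix();W[:3,3]=o["ee_pos"]
M=np.linalg.inv(W@T);d=dict(c);d["R"]=M[:3,:3];d["t"]=M[:3,3]
P=cloud(d);P[c["z_map"]==0]=np.nan
print(o["ee_pos"],o["eef_rot"])
B=P.reshape(-1,3);B=B[(B[:,2]>.09)&(B[:,2]<.125)&(B[:,0]<.46)&(B[:,0]>.41)&(B[:,1]>.1)&(B[:,1]<.3)]
print(len(B),B.min(0),B.max(0))
f=B[(B[:,1]>.165)&(B[:,1]<.235)];k=np.polyfit(f[:,1],f[:,0],1);print(k,np.polyval(k,.201))
cv2.imwrite("pics/w0.png",c["image"][:,:,::-1])
E
```

```text
[0.43680345 0.19391336 0.18142198] [3.13904885 0.00472684 0.06944257]
3894 [0.42490036 0.14843962 0.1084292 ] [0.45997876 0.26066142 0.11965916]
[-0.07001479  0.44852203] 0.4344490612283364
```

View pics/w0.png

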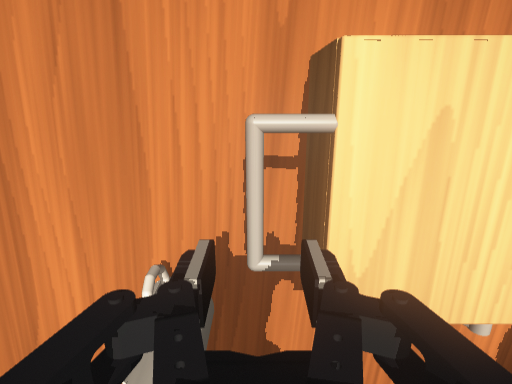

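The wrist view shows the bar upright at column 255, rows 120–265, between the two jaw columns (205 and 315). The measured centre is (0.434, 0.2045), so I go +1 cm in y, then descend and close.

Emit:
{"api": "jog_arm", "payload": {
  "targets": "-0.25 1.0 -2 0 0 0 0.5;-0.25 1.0 -5 0 0 0 0.5;-0.25 1.0 -8.1 0 0 0 0.5;-0.25 1.0 -8.1 0 0 0 0.5;-0.25 1.0 -8.1 0 0 0 0;-0.25 1.0 -8.1 0 0 0 0;-0.25 1.0 -8.1 0 0 0 0;-0.25 1.0 -8.1 0 0 0 0"
}}

```text
t: 3.15
ee_pos: [0.4337, 0.2057, 0.1038]
eef_rot: [3.141, 0.002, 0.071]
force: [-7.7, 0.7, 4.5]
finger_gap: 0.0108
```

Emit:
{"api": "jog_arm", "payload": {
  "targets": "0.2 0 2.4 0 0 0 0;0.6 0.05 4.75 0 0 0 0;1.25 0.1 7.05 0 0 0 0;2.15 0.15 9.3 0 0 0 0;3.2 0.2 11.4 0 0 0 0;4.5 0.3 13.45 0 0 0 0;6.0 0.4 15.3 0 0 0 0;7.7 0.55 17.0 0 0 0 0"
}}

```text
t: 3.95
ee_pos: [0.5057, 0.2108, 0.2738]
eef_rot: [3.14, 0.013, 0.072]
force: [-13.6, -1.1, 3.4]
finger_gap: 0.0106
```

Emit:
{"api": "jog_arm", "payload": {
  "targets": "1.85 0.15 1.55 0 0 0 0;3.8 0.25 2.9 0 0 0 0;5.95 0.4 4.05 0 0 0 0;8.15 0.55 4.95 0 0 0 0;10.45 0.75 5.65 0 0 0 0;11.6 0.8 5.9 0 0 0 0;12.8 0.9 6.15 0 0 0 0;12.8 0.9 6.15 0 0 0 0"
}}

```text
t: 4.75
ee_pos: [0.6416, 0.2206, 0.338]
eef_rot: [-3.139, -0.004, 0.069]
force: [-1.2, -1.7, 7.9]
finger_gap: 0.0108
```

```bash
python3 - <<'E'
from plant import r
import cv2
o=r.observe();print(o["ee_pos"],o["force"],o["t"])
c=r.read_camera("side");cv2.imwrite("pics/s1.png",c["image"][:,:,::-1])
E
```

```text
[0.64161265 0.22059332 0.33804583] [-1.22972902 -1.65398636  7.89117365] 4.75
```

View pics/s1.png

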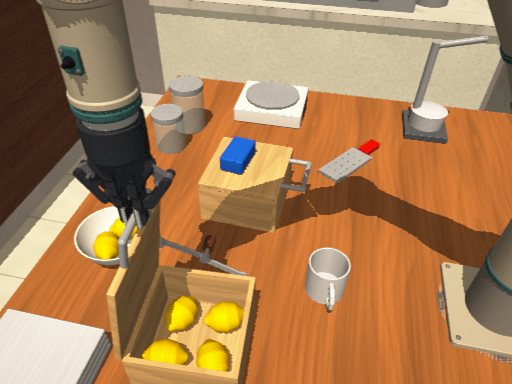

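The lid is nearly upright with the bar gripped at (125,240). The stay looks straight, running from (163,240) to (245,273) with the knob at about (208,243). I open the gripper and rise.

Emit:
{"api": "jog_arm", "payload": {
  "targets": "0 0 0 0 0 0 0.9;0 0 0 0 0 0 0.9;0 0 0 0 0 0 0.9;-0.8 0 0 0 0 0 0.9;-0.8 0 2 0 0 0 0.9;-0.8 0 5 0 0 0 0.9;-0.8 0 9 0 0 0 0.9;-0.8 0 10 0 0 0 0.9"
}}

```text
t: 5.6
ee_pos: [0.6334, 0.2212, 0.4387]
eef_rot: [-3.139, -0.007, 0.07]
force: [0.4, -0.2, 0.1]
finger_gap: 0.0767
```

```bash
python3 - <<'E'
from h import *
from plant import r
import cv2
o=r.observe();print(o["ee_pos"],o["force"],o["t"],o["finger_gap"])
c=r.read_camera("side");np.savez("side2.npz",**c);cv2.imwrite("pics/s2.png",cv2.resize(c["image"][200:384,90:290,::-1],None,fx=3,fy=3))
c=r.read_camera("top");np.savez("top2.npz",**c);cv2.imwrite("pics/t2.png",cv2.resize(c["image"][90:260,30:230,::-1],None,fx=3,fy=3))
E
```

```text
[0.63335344 0.22118479 0.43870754] [ 0.37660368 -0.21091547  0.09888921] 5.6 0.07674712620941024
```

View pics/s2.png

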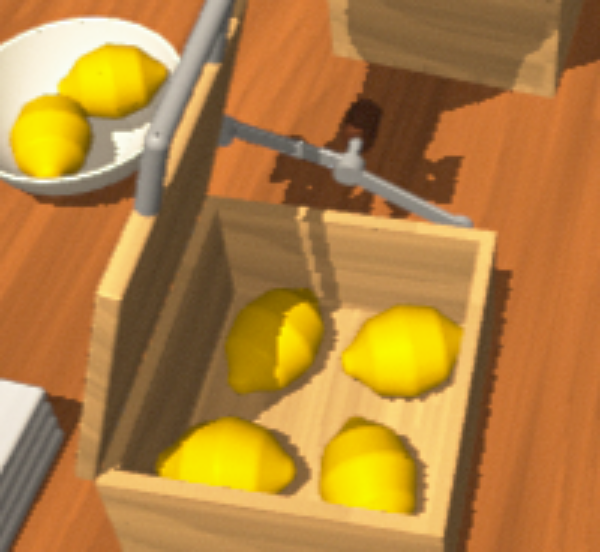

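View pics/t2.png

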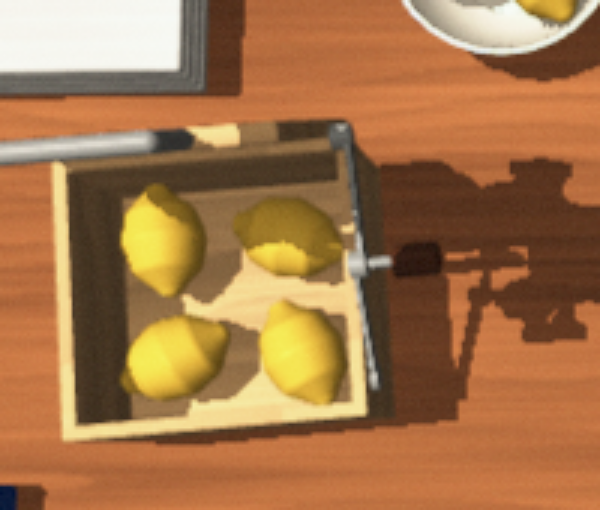

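The lid stands on the stay, with the knee slightly above the straight line, so it is locked. The dark knob is at side pixel (211,241) and top pixel (168,176).

```bash
python3 - <<'E'
from h import *
for n,(u0,u1,v0,v1) in dict(top2=(158,182,168,186),side2=(202,220,230,252)).items():
    c=np.load(n+".npz");P=cloud(c)[v0:v1,u0:u1].reshape(-1,3)
    P=P[(P[:,2]>.11)&(P[:,2]<.18)]
    Im=c["image"][v0:v1,u0:u1].reshape(-1,3); 
    I=c["image"][v0:v1,u0:u1].reshape(-1,3)[(lambda A:(A[:,2]>.11)&(A[:,2]<.18))(cloud(c)[v0:v1,u0:u1].reshape(-1,3))]
    k=P[I.astype(int)[:,0]-I.astype(int)[:,2]>12]   # brownish
    print(n,len(P),len(k));
    if len(k): print(k.min(0).round(4),k.max(0).round(4),k.mean(0).round(4), np.percentile(k,[10,90],axis=0).round(4).tolist())
c=np.load("top2.npz");P=cloud(c)
# bar of lid, stay links
for uv in [(60,140),(45,142),(143,135),(155,215),(149,177)]: print(uv,P[uv[1],uv[0]].round(3))
E
```

```text
Still running in the background as job /tmp/bash_jobs.1000/9a676da20ef5 (pid 714). You'll get a notice when it ends.
```

```bash
cat /tmp/bash_jobs.1000/9a676da20ef5/{stdout,stderr}; ps aux | tail -5; uptime
```

```text
root       720  0.0  0.0      0     0 ?        I    18:43   0:00 [kdamond.0]
agent      732  0.0  0.0   5896  3144 ?        S    18:44   0:00 bash /dev/fd/3
agent      733  0.0  0.0   5380  2404 ?        S    18:44   0:00 bash /dev/fd/3
agent      736 20.0  0.0   7100  4188 ?        R    18:44   0:00 ps aux
agent      737  0.0  0.0   7672  3260 ?        S    18:44   0:00 tail -5
 18:44:26 up 33 min,  0 users,  load average: 1.00, 0.94, 0.79
```

```bash
kill -- -$(cat /tmp/bash_jobs.1000/9a676da20ef5/pid); cat > h.py <<'E'
import numpy as np
def cloud(c):
    v,u=np.mgrid[:384,:512]; z=c["z_map"]
    p=np.linalg.solve(c["mtx"],np.stack([u,v,np.ones_like(u)]).reshape(3,-1).astype(float))*z.ravel()
    return (c["R"].T@(p-c["t"][:,None])).T.reshape(384,512,3)
E
timeout 60 python3 - <<'E'
from h import *
for n,(u0,u1,v0,v1) in dict(top2=(158,182,168,186),side2=(202,220,230,252)).items():
    c=dict(np.load(n+".npz"));P=cloud(c)[v0:v1,u0:u1].reshape(-1,3);I=c["image"][v0:v1,u0:u1].reshape(-1,3).astype(int)
    m=(P[:,2]>.11)&(P[:,2]<.18);k=P[m&(I[:,0]-I[:,2]>12)]
    print(n,m.sum(),len(k))
    if len(k): print(k.min(0).round(4),k.max(0).round(4),k.mean(0).round(4))
    if n=="top2":
        Q=cloud(c)
        for uv in [(60,140),(45,142),(143,135),(155,215),(149,177)]: print(uv,Q[uv[1],uv[0]].round(3))
E
```

```text
top2 186 183
[0.5798 0.0519 0.1411] [0.601  0.0872 0.1547] [0.5895 0.0669 0.1492]
(60, 140) [0.615 0.191 0.344]
(45, 142) [0.612 0.213 0.342]
(143, 135) [0.664 0.11  0.172]
(155, 215) [0.517 0.099 0.109]
(149, 177) [0.587 0.103 0.151]
side2 190 189
[0.5776 0.0518 0.1314] [0.5998 0.1029 0.1525] [0.5873 0.0746 0.146 ]
```

Emit:
{"api": "jog_arm", "payload": {
  "targets": "-1 -5 0 0 0 0 0;-2 -10 0 0.1 0 0 0;-3 -15 0 0.2 0 0 0;-4.3 -20 0 0.3 0 0 0;-4.3 -20 0 0.3 0 0 0;-4.3 -20 -5 0.3 0 0 0;-4.3 -20 -10 0.3 0 0 0;-4.3 -20 -10 0.3 0 0 0"
}}

```text
t: 6.5
ee_pos: [0.584, 0.019, 0.326]
eef_rot: [-2.841, -0.004, 0.067]
force: [-0.5, 0.3, -0.6]
finger_gap: 0.0001
```

Emit:
{"api": "jog_arm", "payload": {
  "targets": "0 2 -5 0 0 0 0;0 4.9 -9 0 0 0 0;0 4.9 -13 0 0 0 0;0 4.9 -15 0 0 0 0;0 4.9 -15 0 0 0 0"
}}

```text
t: 7.0
ee_pos: [0.5884, 0.0698, 0.182]
eef_rot: [-2.842, -0.016, 0.068]
force: [-0.4, -0.5, 0.6]
finger_gap: 0.0003
```

```bash
timeout 60 python3 - <<'E'
from h import *
from plant import r
import cv2
o=r.observe();print(o["ee_pos"],o["eef_rot"],o["force"],o["t"],o["finger_gap"])
c=r.read_camera("side");d=r.read_camera("top")
cv2.imwrite("pics/s3.png",np.hstack([cv2.resize(c["image"][150:330,90:290,::-1],(400,360)),cv2.resize(d["image"][90:270,60:260,::-1],(400,360))]))
E
```

```text
[0.5884097  0.06976592 0.18201462] [-2.84179873 -0.01554992  0.06789596] [-0.39676502 -0.45402183  0.63751514] 7.0 0.000258578780249174
```

View pics/s3.png

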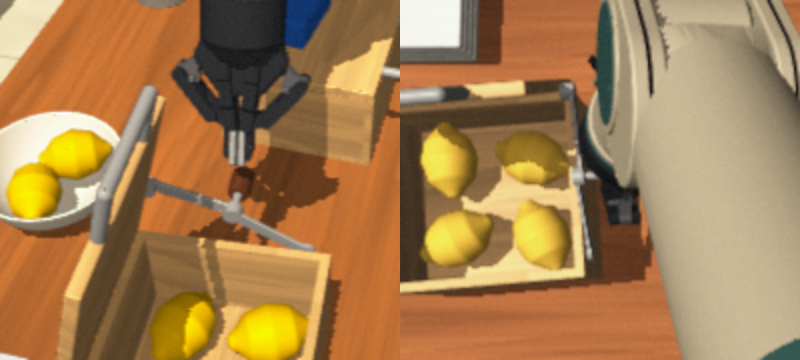

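The left half shows the shut tips at about (238,160), right above the knob at (242,182). The gripper is clear of the lid, so I press along the given path and then retreat outward and up.

Emit:
{"api": "jog_arm", "payload": {
  "targets": "0.1 0 -1.5 0 0 0 0;0.2 0 -2.8 0 0 0 0;0.7 0 -4.2 0 0 0 0;1.3 0 -5.6 0 0 0 0;1.8 0.1 -7 0 0 0 0;1.9 0.1 -7.6 0 0 0 0;1.9 0.1 -7.6 0 0 0 0"
}}

```text
t: 7.8
ee_pos: [0.6077, 0.0704, 0.1063]
eef_rot: [-2.842, -0.017, 0.067]
force: [-1.8, -0.4, 6.8]
finger_gap: -0.0
```

Emit:
{"api": "jog_arm", "payload": {
  "targets": "-0.3 -1 2 0 0 0 0;-0.3 -5 5 0 0 0 0;-0.3 -9 8 0 0 0 0;-0.3 -13 11 0 0 0 0;-0.3 -17 14 0 0 0 0;-0.3 -20 17 0 0 0 0;-0.3 -22 17 0 0 0 0;-0.3 -22 17 0 0 0 0"
}}

```text
t: 8.6
ee_pos: [0.6059, -0.1546, 0.2764]
eef_rot: [-2.845, -0.02, 0.061]
force: [0.6, -0.7, -1.2]
finger_gap: -0.0003
```

```bash
timeout 60 python3 - <<'E'
from h import *
from plant import r
import cv2
o=r.observe();print(o["ee_pos"],o["force"],o["t"])
c=r.read_camera("side");d=r.read_camera("top")
cv2.imwrite("pics/s4.png",np.hstack([cv2.resize(c["image"][150:350,80:300,::-1],(400,364)),cv2.resize(d["image"][90:290,20:240,::-1],(400,364))]))
E
```

```text
[ 0.60586114 -0.15460096  0.27635134] [ 0.55146049 -0.67753718 -1.22122163] 8.6
```

View pics/s4.png

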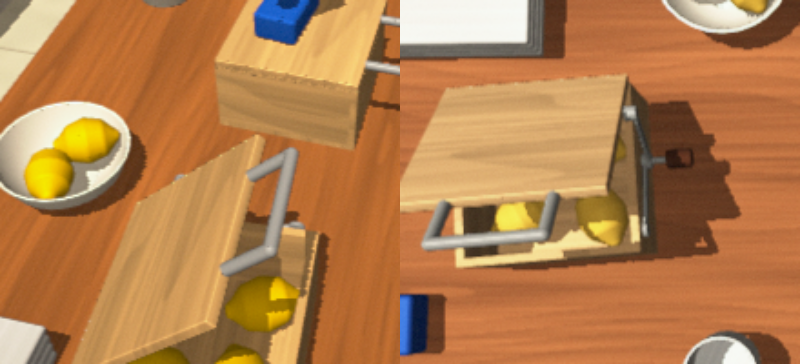

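The knee is folded and the lid is sinking; its edge is at about (600,190) in the right half. The arm is well clear, so I wait.

Emit:
{"api": "jog_arm", "payload": {
  "targets": "0 0 0 0 0 0 0;0 0 0 0 0 0 0;0 0 0 0 0 0 0;0 0 0 0 0 0 0;0 0 0 0 0 0 0;0 0 0 0 0 0 0;0 0 0 0 0 0 0;0 0 0 0 0 0 0"
}}

```text
t: 9.5
ee_pos: [0.6058, -0.1499, 0.2778]
eef_rot: [-2.842, -0.021, 0.067]
force: [-0.5, 0.3, 0.2]
finger_gap: 0.0
```

Emit:
{"api": "jog_arm", "payload": {
  "targets": "0 0 0 0 0 0 0;0 0 0 0 0 0 0;0 0 0 0 0 0 0;0 0 0 0 0 0 0;0 0 0 0 0 0 0;0 0 0 0 0 0 0;0 0 0 0 0 0 0;0 0 0 0 0 0 0"
}}

```text
t: 10.3
ee_pos: [0.6058, -0.1499, 0.2778]
eef_rot: [-2.842, -0.021, 0.067]
force: [-0.4, 0.8, 0.4]
finger_gap: 0.0001
```

Emit:
{"api": "jog_arm", "payload": {
  "targets": "0 0 0 0 0 0 0;0 0 0 0 0 0 0;0 0 0 0 0 0 0;0 0 0 0 0 0 0;0 0 0 0 0 0 0;0 0 0 0 0 0 0;0 0 0 0 0 0 0;0 0 0 0 0 0 0"
}}

```text
t: 11.1
ee_pos: [0.6058, -0.1498, 0.2778]
eef_rot: [-2.842, -0.021, 0.067]
force: [-0.2, 0.2, -1.2]
finger_gap: 0.0002
```

Emit:
{"api": "jog_arm", "payload": {
  "targets": "0 0 0 0 0 0 0;0 0 0 0 0 0 0;0 0 0 0 0 0 0;0 0 0 0 0 0 0;0 0 0 0 0 0 0;0 0 0 0 0 0 0;0 0 0 0 0 0 0;0 0 0 0 0 0 0"
}}

```text
t: 11.9
ee_pos: [0.6058, -0.1498, 0.2778]
eef_rot: [-2.842, -0.021, 0.067]
force: [-0.4, -0.2, 0.2]
finger_gap: -0.0001
```

Emit:
{"api": "jog_arm", "payload": {
  "targets": "0 0 0 0 0 0 0;0 0 0 0 0 0 0;0 0 0 0 0 0 0;0 0 0 0 0 0 0;0 0 0 0 0 0 0;0 0 0 0 0 0 0;0 0 0 0 0 0 0;0 0 0 0 0 0 0"
}}

```text
t: 12.7
ee_pos: [0.6058, -0.1498, 0.2778]
eef_rot: [-2.842, -0.021, 0.067]
force: [0.2, -0.1, -1.3]
finger_gap: -0.0002
```

```bash
timeout 60 python3 - <<'E'
from h import *
from plant import r
import cv2
a=dict(np.load("top0.npz"));d=r.read_camera("top");o=r.observe();print(o["t"],o["force"])
A=cloud(a);D=cloud(d)
for uv in [(57,262),(102,260),(130,257),(60,225),(145,222),(178,190)]:
    print(uv,A[uv[1],uv[0]].round(4),D[uv[1],uv[0]].round(4))
s=np.s_[253:266,84:122]
for X in(A,D):
    f=X[s].reshape(-1,3);f=f[f[:,2]>.1];print(len(f),f.mean(0).round(4))
    k=X[175:205,166:186].reshape(-1,3);k=k[k[:,2]>.02];print("knob",len(k),k.mean(0).round(4))
cv2.imwrite("pics/t5.png",d["image"][90:290,20:240,::-1])
E
```

```text
12.75 [-0.51483295 -0.57792198 -0.39064992]
(57, 262) [0.4223 0.3356 0.0026] [0.4225 0.3339 0.0066]
(102, 260) [0.4301 0.2014 0.1132] [0.4301 0.201  0.1145]
(130, 257) [ 0.4301  0.1763 -0.0015] [0.4303 0.1749 0.0042]
(60, 225) [0.4997 0.283  0.1174] [0.4996 0.2822 0.1193]
(145, 222) [0.5026 0.1169 0.1193] [0.5027 0.117  0.1189]
(178, 190) [0.5729 0.0621 0.0503] [0.573  0.0622 0.0499]
236 [0.436  0.1968 0.1246]
knob 156 [0.5764 0.0671 0.0475]
235 [0.4359 0.1978 0.1214]
knob 157 [0.5757 0.0663 0.0533]
```

View pics/t5.png

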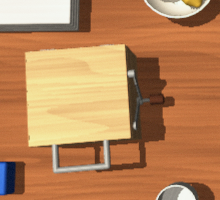

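The lid is shut: bar, lid and knob are back where they began, to within noise, and the arm is clear. I hand it in.

```bash
timeout 100 python3 -c "
from plant import r
print(r.close_job())"
```

```text
the job is handed in; nothing more can be done
None
```

I raised the lid by its bar to about 1.4 rad and let go. It then stood on the locked stay alone for about 1.5 s before I touched the knob. I pressed the knob down to break the knee and drew the arm clear, and the lid sank until it was shut. I handed the job in at about 12.8 s.

**Last checks:** in the top view the bar and lid are back at their starting places to within about 3 mm. The knob's mean height differs by 6 mm, but at its own pixel it agrees to under 1 mm, so I put that down to depth noise. The arm was well clear, with the wrist force at noise level (about 1 N).

**What I did not measure:**
- **Joint values:** the lid and knee angles, and the lid's closing speed, were judged from pictures and positions only.
- **Knee break:** I did not see the exact moment the knee broke. The wrist still read 6.8 N at the bottom of the press, more than the 2 N expected. The next picture showed the stay folding and the lid sinking.

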